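# Tap the chronometer carrier home under the drawer's hood

### The arm

A 6-joint arm with a two-finger parallel gripper is mounted at the origin on the work surface. World frame = base frame: x ahead of the robot, y to its left, z up, the work surface at z = 0. Lengths are in m, angles in degrees, forces in N, time in s.
With the tool pointing down it reaches from about 0.3 to 0.75 m from the base axis. Payload 8.5 kg.
Tool frame: the origin (TCP) lies at the very end of the fingers, on their centre line; the grasp point (between the pads) lies 19 mm behind it (env.pinch_z is the distance from the TCP to the grasp point, in m); z points along the fingers, y is the line along which they close (so a half turn about z gives the same grasp; the last joint's range is limited). The gripper opens to 85 mm and grips with 20 to 120 N. Pads are 22 mm wide; open, the fingers measure 114 mm over their backs; the gripper's body (76 mm by 85 mm) begins 54 mm behind the grasp point. The pads swing forward as they close: fully open they stand 13 mm farther back than shut.
Start: joints at [-84.242, 21.807, 74.336, -0, 83.858, -12.336], TCP at [0.171, -0.523, 0.231] pointing down, gripper open.
Joint ranges: [-178.18, 178.18], [-50.72, 133.34], [12.68, 142.11], [-81.47, 261.47], [9.98, 163.14], [-165.26, 165.26]. Speed limits (degrees/s): [136.94, 136.94, 180, 180, 180, 180].

### API

Orientations are given as a 3x3 rotation matrix whose columns are the frame's x, y, z axes.
In Python, from rig import env, viewer gives the robot as it stands.
- The arm moves only by the tool drive_tool, never from a script. Its argument "series" is a list of rows, each a list of 3 entries, a list of its own where there are three numbers: the shift along the tool's x, y, z in m, then the turn about the tool's z in degrees, then the finger opening in m, from 0 to 0.0854. A call has 1 to 20 rows; each row is the pose to reach, as a shift and turn from the pose commanded when the call began, along the tool's axes at that moment; what a row does not reach only later rows make up. A row lasts 1/10 s, in which the tool goes at most 50 mm and 8.59 degrees, less where a joint would pass 70% of its speed; a pose out of reach is approached as far as the arm can. A call with a gripper value outside its range is refused whole. The fingers move at their own pace and stop on an object; "newtons" is the grip in N (left out, the last holds). Time passes only in rows, so rows that repeat a pose let the fingers close. It gives the time, the measured TCP pose, the force, the opening and the grip force at its end, in the units of the state.
- env.observe(): the state, without advancing time (a new reading comes with each control period).
- viewer.get_image(name): name is "scene" or "top"; returns a dict with "img" (480x640x3 uint8, red, green, blue), "depth" (480x640 float32, m along the optical axis (not along the pixel's ray), 0 where there is no reading), "camera_matrix" (3x3 intrinsics, pixels), "distortion" ([k1, k2, p1, p2, k3] as OpenCV has them; the pictures are not rectified), "rvec" (rotation vector, rad) and "tvec" (3), from world to camera coordinates, as OpenCV has them. Camera axes: x right, y down, z forward; pixel columns grow to the right and rows downward; lengths in m; the calibration is good to about 2 mm. A picture is of the moment at which its call begins.
- env.close_job(): hands the job in; it is judged then, once.
The state is a dict: "time_s": time; "q": joint angles; "qvel": joint speeds; "joint_efforts": joint torques, N m; "position": TCP position; "tool_rot": TCP orientation; "ft_force": force on the tool from outside, world axes, zero at the start; "wrist_torque": the same for the moment, N m; "grip_width": finger opening in m; "gripper_force": force on a finger pad.
Only numpy, scipy, OpenCV 4.12 (cv2) and the standard library are available. Lean on these libraries where they do the work, as an engineer would, in place of code of your own. Each camera call takes 0.05 s, during which the arm holds its last target. There are 200 camera calls.

### The job

Pick up the orange tapping bar from its blue mat and, with the bar only (never the gripper), nudge the wooden chronometer carrier along its channel under the grey hood, gently and a little at a time, until it is firmly against the rubber buffer hidden inside, without ramming it. Leave it resting against the buffer, lay the bar back flat on the mat and let go; do not disturb the other instruments.

Things in the scene. Friction and masses are not known exactly. Their poses are not given: they have to be found in the camera images.
- drawer: Green enamelled steel drawer fixed on the table, 435 x 290 mm, walls 42 mm high, 4 mm thick, inner floor 4 mm above the table; front panel 310 mm wide, 50 mm high, with a large black knob (no part in the task). Origin on its underside, on the channel's centre line; x from the front (knob) to the back along the channel, y left, z up. Inside: x -235 to +191 mm, y -141 to +141 mm
- hood: Grey steel hood fixed in the drawer over the far part of the channel, open only towards the front; 155 mm long, 104 mm wide, top 70 mm above the table, 62 mm clear height inside above the drawer floor. Origin on the drawer floor in the middle of its mouth (30 mm in +x from the drawer's origin); axes as the drawer's. The unseen buffer stands inside
- carrier: Dark wooden block with a silver pocket chronometer in its top, 70 mm along x, 60 mm wide, 44 mm high (53 mm with the watch), about 0.35 kg, loose on the drawer floor between the rails with 2 mm play each side, in front of the hood or just in it. Origin at the centre of its underside; axes roughly as the drawer's. Sliding it takes 1 to 4 N, short peaks to 7 N
- tool_grip (a point): Centre of the tapping bar's orange grip, lying on the mat. Grip 70 mm long (x), 22 mm wide (y), 36 mm high; underside 18 mm below this point. From its +x end an aluminium nose, 12 mm wide, 14 mm high, leads to a white plastic tip, 20 x 20 mm, its end face 95 mm in +x from this point, its centre 4 mm below it. About 0.14 kg. x points from grip to tip, z up
- mat: Blue cloth mat fixed on the table, 220 mm (x) by 130 mm (y), 4 mm thick; origin at the centre of its underside. The bar starts here, roughly along the mat's x, and is put back here
- dish: Clear glass artificial horizon dish, 68 mm across, 24 mm high, loose in the drawer to the left of the hood; origin at the centre of its underside; leave alone
- watch: Second silver pocket chronometer, 50 mm across, 14 mm thick, loose in the drawer to the right of the hood; origin at the centre of its underside; leave alone
- protractor: Semicircular steel protractor, 165 mm across, 5 mm thick, lying on the table; origin under the middle of its straight edge; leave alone
- sextant: Brass sextant, about 180 mm long, 165 mm wide, 80 mm high, on the table to the left of the drawer; origin under its pivot, x towards its arc; leave alone
- channel (a point): Point on the drawer floor on the channel's centre line, 80 mm in front (-x) of the drawer's origin: where the two aluminium guide rails begin; axes as the drawer's. The rails run 260 mm in +x, are 10 mm high above the floor; inner faces at y = -32 and +32 mm, outer faces at -42 and +42 mm
- mouth (a point): Middle of the hood's mouth, 30 mm above the drawer floor; axes as the drawer's. Straight behind it (+x) stands the unseen rubber buffer pad, 36 mm wide, 30 mm high, on a firm fence. Its face lies 45 to 105 mm from this point, different each time and not given: it must be felt. It yields about 0.5 mm per newton; over 20 N on it is ramming
- tap_face (a point): Middle of the carrier's rear face, 25 mm above the drawer floor and 35 mm in -x from the carrier's origin: tap here with the bar's tip, in +x, within about 10 mm. Move the carrier at 0.1 m/s or less (0.2 m/s is too rough)
Not all that is in view belongs to the job. Of the things that look like the carrier, take the one that is farthest from the robot's base at the start.

How it is judged (in metres and radians):
On the way, in this order (a step that is already met when the one before it is completed fails the run):
1. the tapping bar is lifted off the mat in the gripper (contact force between the fingers and tool above 2 N and height (world z) of tool_grip above 0.035 m), for 0.1 s.
2. with the bar held in the gripper, the carrier is brought up against the buffer (contact force between the fingers and tool above 2 N and contact force between carrier and hood above 0.5 N), for 0.05 s.
At the end, for the whole second after the job is handed in: The carrier stands upright and still in the channel, resting against the buffer (still pressed on it with more than 0.2 N), and the tapping bar lies flat (within 0.15 rad), at rest and released on the mat, the centre of its grip at least 10 mm inside the mat's edges (contact force between carrier and hood above 0.2 N and angle between carrier's own z axis and vertical below 0.1 rad and linear speed of each of carrier, tool below 0.01 m/s and x of tool_grip in the frame of mat between -0.1 and 0.1 m and y of tool_grip in the frame of mat between -0.055 and 0.055 m and height (world z) of tool_grip below 0.03 m and angle between tool_grip's own z axis and vertical below 0.15 rad); the robot touches nothing.
It fails at once if the carrier is rammed against the buffer or hood (over 20 N) (contact force between carrier and hood above 20 N).
It fails at once if the carrier is knocked along faster than 0.2 m/s (linear speed of carrier above 0.2 m/s).
It fails at once if the gripper or arm touches the carrier (contact force between any of the fingers, the arm and carrier above 0.5 N).
It fails at once if another instrument is moved by more than 20 mm (distance of any of dish, watch, protractor, sextant from where it was at the start of the episode above 0.02 m).
It also fails if it takes over 72 s, if anything falls off the work surface, if the arm or the gripper's body presses on something with over 40 N, if the wrist force passes 120 N, or if a joint passes its speed limit or range.

## Working session

There is one attempt and no reset: what is moved stays moved. The work goes in short steps, Python scripts to look and compute and a tool call to move; the robot and the scene stay as the last step left them, time stands still between calls to the robot, and variables do not carry over. Pictures are saved under pics/ and viewed, at most 10 in all, crops included, and the job is handed in when it is done.

Besides the shell and the picture viewer there is one more tool, called after "Call:" by a JSON object that holds its "method" and its "body". drive_tool: Moves the arm, as the interface text tells. Its arguments: {"type":"object","properties":{"series":{"type":"array"},"newtons":{"type":"number"}},"required":["series"]}

```bash
ls; mkdir -p pics
cat > h.py <<'E'
import numpy as np, cv2
from rig import env, viewer
def grab(n):
    d=viewer.get_image(n); np.savez('/tmp/%s.npz'%n,**d); return d
def load(n): return dict(np.load('/tmp/%s.npz'%n))
def ray(d,uv,z):
    "pixels -> world points on plane z"
    uv=np.asarray(uv,float).reshape(-1,1,2)
    n=cv2.undistortPoints(uv,d['camera_matrix'],d['distortion']).reshape(-1,2)
    R=cv2.Rodrigues(d['rvec'])[0]; t=np.ravel(d['tvec'])
    c=-R.T@t; v=np.c_[n,np.ones(len(n))]@R
    return c+v*((z-c[2])/v[:,2])[:,None]
def cloud(d):
    "world xyz for each pixel from depth"
    h,w=d['depth'].shape; u,v=np.meshgrid(np.arange(w),np.arange(h))
    n=cv2.undistortPoints(np.stack([u,v],-1).reshape(-1,1,2).astype(float),d['camera_matrix'],d['distortion']).reshape(-1,2)
    R=cv2.Rodrigues(d['rvec'])[0]; t=np.ravel(d['tvec'])
    p=np.c_[n,np.ones(len(n))]*d['depth'].reshape(-1,1)
    return ((p-t)@R).reshape(h,w,3)
E
python3 - <<'E'
from h import *
for n in('top','scene'):
    d=grab(n); cv2.imwrite(f'pics/{n}0.png',d['img'][...,::-1])
    R=cv2.Rodrigues(d['rvec'])[0]; print(n,-R.T@np.ravel(d['tvec']),R[2])
s=env.observe(); print(s['tool_rot'],s['ft_force'],s['time_s'],env.pinch_z)
E
```

```text
pics
top [0.25478129 0.04464556 1.51507087] [ 0.17481752  0.02151654 -0.98436572]
scene [1.23953951 0.16038392 0.69513598] [-0.7469925  -0.08627403 -0.65921089]
[[ 9.50528949e-01  3.10635967e-01 -1.16781604e-04]
 [ 3.10635859e-01 -9.50528141e-01  1.27160171e-03]
 [ 2.84001025e-04 -1.24497079e-03 -9.99999185e-01]] [-0.04650529  0.06132993  0.46072221] 0.1 0.0187
```

View pics/top0.png

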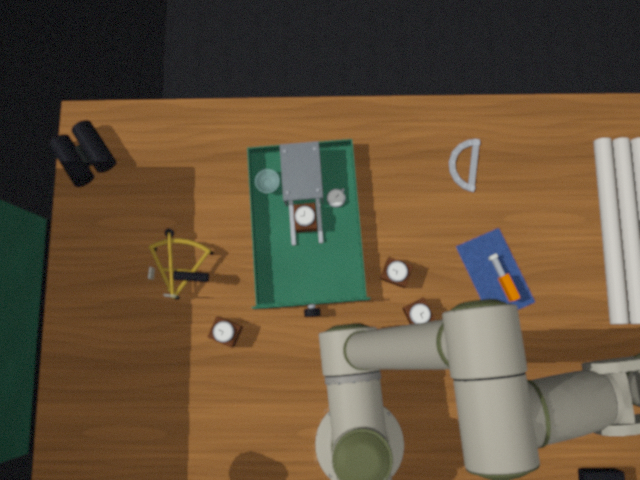

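View pics/scene0.png

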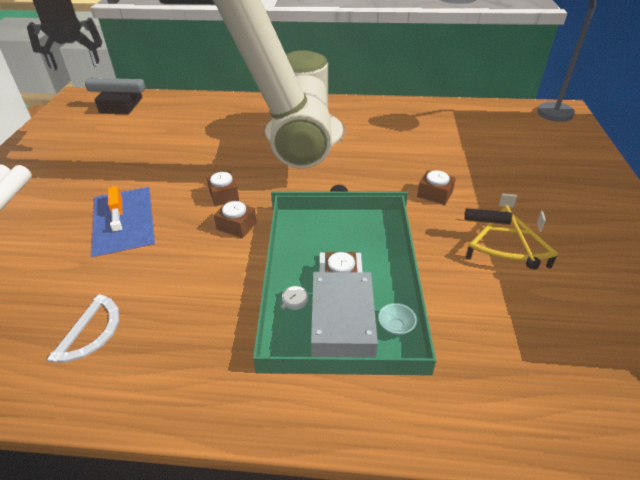

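Top view: the carrier, farthest from the base, is in the channel at (305,216), with the hood mouth at y≈200. The bar is on the mat, grip (510,288) and tip (493,258). The lookalikes stand outside the drawer. In the scene view the bar is at (115,205) and the carrier at (341,262). Next I measure.

```bash
cat > meas.py <<'E'
from h import *
import sys
def big(m,k=1):
    n,l,s,c=cv2.connectedComponentsWithStats(m.astype(np.uint8)); i=1+np.argmax(s[1:,4]); return l==i
def rect(p):
    (c,(w,h),a)=cv2.minAreaRect((p*1000).astype(np.float32)); 
    if w<h: a+=90;w,h=h,w
    return np.round(c,1),round(w,1),round(h,1),round(a,1)
def px(m): v,u=np.nonzero(m); return np.c_[u,v]
if __name__=='__main__':
  for n in('top','scene'):
    d=load(n); hsv=cv2.cvtColor(d['img'],cv2.COLOR_RGB2HSV); H,S,V=[hsv[...,i].astype(int) for i in range(3)]
    P=cloud(d)
    reg=np.zeros(H.shape,bool)
    if n=='top': reg[225:315,450:540]=1
    else: reg[180:260,80:165]=1
    org=big(reg&(H<14)&(S>200)&(V>150)&(P[...,2]>0.02)); mat=reg&(H>100)&(H<130)&(S>120); 
    mat=big(mat)
    wht=big(reg&(S<70)&(V>120))
    print(n,'orange z',np.percentile(P[org][:,2],[5,50,95]),rect(ray(d,px(org),.040)[:,:2]))
    print(' white z',np.percentile(P[wht][:,2],[5,50,95]),rect(ray(d,px(wht),.028)[:,:2]), 'depth',rect(P[wht][:,:2]))
    print(' mat z',np.median(P[mat][:,2]),rect(ray(d,px(mat),.004)[:,:2]))
    # drawer / hood / carrier
    g=(H>65)&(H<95)&(S>100)&(P[...,2]>.03)&(P[...,2]<.06)&(P[...,0]>.3)
    g=big(cv2.dilate(g.astype(np.uint8),np.ones((3,3)))); print(' drawer rim',rect(P[g][:,:2]))
    hd=big((abs(P[...,2]-.070)<.006)&(S<60)&(P[...,0]>.5)&(abs(P[...,1])<.3)); print(' hood top z',np.median(P[hd][:,2]),rect(ray(d,px(hd),.070)[:,:2]))
    R=P[...,:2]
    near=(P[...,0]>.5)&(P[...,0]<.7)&(abs(P[...,1]-.12)<.08)
    al=near&(S<70)&(V>100)&(P[...,2]>.008)&(P[...,2]<.022)
    n2,l,s,c=cv2.connectedComponentsWithStats(al.astype(np.uint8))
    for i in range(1,n2):
        if s[i,4]>25: print(' rail',c[i],s[i,4],rect(ray(d,px(l==i),.014)[:,:2]))
    w=big(near&(S<60)&(P[...,2]>.045)&(P[...,2]<.064)); print(' watch z',np.median(P[w][:,2]),rect(ray(d,px(w),.057)[:,:2]))
    b=near&(H<15)&(S>90)&(V<140)&(P[...,2]>.035)&(P[...,2]<.056); 
    print(' wood',b.sum(),rect(ray(d,px(b),.048)[:,:2]))
E
python3 meas.py
```

```text
Traceback (most recent call last):
  File "meas.py", line 17, in <module>
    org=big(reg&(H<14)&(S>200)&(V>150)&(P[...,2]>0.02)); mat=reg&(H>100)&(H<130)&(S>120);
  File "meas.py", line 4, in big
    n,l,s,c=cv2.connectedComponentsWithStats(m.astype(np.uint8)); i=1+np.argmax(s[1:,4]); return l==i
                                                                      ~~~~~~~~~^^^^^^^^^
ValueError: attempt to get argmax of an empty sequence
```

Run:
```python
from h import *
d=load('top');P=cloud(d);hsv=cv2.cvtColor(d['img'],cv2.COLOR_RGB2HSV)
for u,v in [(510,288),(493,258),(475,255),(320,170),(305,216),(293,225),(321,225),(290,280),(305,204)]: print((u,v),hsv[v,u],P[v,u].round(4),d['depth'][v,u])
d=load('scene');P=cloud(d);hsv=cv2.cvtColor(d['img'],cv2.COLOR_RGB2HSV)
for u,v in [(115,196),(116,225),(140,215),(340,300),(341,262)]: print((u,v),hsv[v,u],P[v,u].round(4),d['depth'][v,u])
```

```text
(510, 288) [ 18 255 210] [ 0.3935 -0.3935  0.0412] 1.4656177
(493, 258) [ 53   5 192] [ 0.4747 -0.3576  0.0276] 1.4940051
(475, 255) [110 140 142] [ 0.4868 -0.3162  0.0039] 1.5203778
(320, 170) [ 92  32 104] [0.708  0.0979 0.0725] 1.5003643
(305, 216) [ 50   4 208] [0.5868 0.1384 0.058 ] 1.494357
(293, 225) [113   6 166] [0.5722 0.1738 0.0136] 1.5362185
(321, 225) [ 84  34 112] [0.5725 0.0979 0.0085] 1.5397278
(290, 280) [ 77 131 117] [0.4234 0.1819 0.0037] 1.520227
(305, 204) [ 11 111  94] [0.6226 0.1393 0.0449] 1.5135435
(115, 196) [ 19 245 247] [ 0.3994 -0.3892  0.0393] 1.1073208
(116, 225) [ 30  14 217] [ 0.4825 -0.3565  0.0242] 1.0523999
(140, 215) [111 119 174] [ 0.4197 -0.3316  0.0033] 1.1109138
(340, 300) [ 98  12 176] [0.6953 0.1436 0.0687] 0.8209669
(341, 262) [ 33  11 209] [0.5928 0.1401 0.0587] 0.904441
```

```bash
sed -i 's/(H<14)&(S>200)&(V>150)&(P\[...,2\]>0.02)/(H>12)\&(H<24)\&(S>200)\&(P[...,2]>0.03)/; s/(H<15)&(S>90)/(H<20)\&(S>70)/' meas.py; python3 meas.py
```

```text
top orange z [0.03198856 0.03822895 0.04372091] (array([ 395.3, -392.6]), 65.1, 22.5, 23.5)
 white z [0.66362241 0.68106309 0.68545306] (array([ 338.1, -318.6]), 161.3, 20.7, 89.5) depth (array([285.5, -80.7]), 257.3, 20.1, 99.3)
 mat z 0.002491000727018169 (array([ 436.1, -366.6]), 211.4, 122.0, 23.0)
 drawer rim (array([343. ,  86.6]), 325.3, 195.3, 117.4)
 hood top z 0.06938610732929747 (array([707.5, 149.9]), 156.1, 103.9, 4.2)
 rail [335.04977376 198.02262443] 221 (array([646.4,  60.6]), 50.7, 41.0, 179.4)
 rail [318.82051282 220.32692308] 156 (array([585.6, 103.3]), 123.0, 10.7, 4.0)
 rail [291.57738095 222.67857143] 168 (array([578.2, 177.2]), 123.1, 13.9, 4.4)
 watch z 0.055471674784124035 (array([589.8, 141.2]), 58.3, 54.3, 89.9)
 wood 189 (array([586.9, 139.4]), 71.5, 56.6, 4.7)
scene orange z [0.03179571 0.03921303 0.04140505] (array([ 402.4, -390. ]), 81.9, 22.0, 23.3)
 white z [0.00308572 0.02315105 0.02805501] (array([ 468.4, -362.4]), 81.2, 26.2, 20.0) depth (array([ 832.4, -125. ]), 993.9, 33.0, 33.1)
 mat z 0.0038855695891574496 (array([ 471.1, -309.7]), 52.9, 42.4, 25.9)
 drawer rim (array([761.5, 155. ]), 954.2, 310.2, 4.3)
 hood top z 0.06985358516746246 (array([710. , 148.9]), 160.6, 103.9, 4.3)
 rail [322. 262.] 95 (array([550. , 100.4]), 51.6, 8.2, 4.6)
 rail [358.57731959 262.54639175] 97 (array([545.4, 173.9]), 54.3, 9.4, 4.8)
 rail [295.42093023 297.6744186 ] 430 (array([649.1,  60.4]), 54.8, 41.7, 0.8)
 watch z 0.05621678921879005 (array([590.5, 140.2]), 53.7, 53.3, 4.7)
 wood 60 (array([580.2, 138.1]), 57.4, 49.5, 97.8)
```

Call:
{"method": "drive_tool", "body": {"series": [[[0.025,-0.005,0],-0.5,0.085],[[0.05,-0.01,0.01],-1,0.085],[[0.08,-0.017,0.02],-1.5,0.085],[[0.11,-0.024,0.035],-2,0.085],[[0.14,-0.03,0.05],-3,0.085],[[0.17,-0.037,0.07],-3.5,0.085],[[0.2,-0.043,0.09],-4,0.085],[[0.225,-0.048,0.11],-4.6,0.085],[[0.245,-0.053,0.125],-5,0.085],[[0.2546,-0.0546,0.131],-5.2,0.085],[[0.2546,-0.0546,0.131],-5.2,0.085],[[0.2546,-0.0546,0.131],-5.2,0.085],[[0.2546,-0.0546,0.131],-5.2,0.085]], "newtons": 60}}

```text
time_s: 1.4
position: [0.3954, -0.3927, 0.1011]
tool_rot: [[0.919, 0.394, 0.001], [0.394, -0.919, -0.001], [0.0, 0.001, -1.0]]
ft_force: [-0.3, -0.3, -0.4]
grip_width: 0.0847
gripper_force: 0.0
```

Call:
{"method": "drive_tool", "body": {"series": [[[0,0,0.025],0,0.085],[[0,0,0.05],0,0.085],[[0,0,0.07],0,0.085],[[0,0,0.085],0,0.085],[[0,0,0.091],0,0.085],[[0,0,0.091],0,0.085],[[0,0,0.091],0,0.05],[[0,0,0.091],0,0.03],[[0,0,0.091],0,0.015],[[0,0,0.091],0,0.01],[[0,0,0.091],0,0.01],[[0,0,0.091],0,0.01],[[0,0,0.091],0,0.01],[[0,0,0.091],0,0.01],[[0,0,0.091],0,0.01],[[0,0,0.091],0,0.01]], "newtons": 60}}

```text
time_s: 3.0
position: [0.3961, -0.3922, 0.0099]
tool_rot: [[0.918, 0.396, 0.001], [0.396, -0.918, -0.001], [0.0, 0.001, -1.0]]
ft_force: [-0.4, 0.2, 5.9]
grip_width: 0.0213
gripper_force: 59.6
```

Call:
{"method": "drive_tool", "body": {"series": [[[0,0,-0.01],0,0.01],[[0,0,-0.02],0,0.01],[[0,0,-0.035],0,0.01],[[0,0,-0.055],0,0.01],[[0,0,-0.08],0,0.01],[[0,0,-0.105],0,0.01],[[0,0,-0.125],0,0.01],[[0,0,-0.14],0,0.01],[[0,0,-0.14],0,0.01],[[0,0,-0.14],0,0.01]]}}

```text
time_s: 4.0
position: [0.3957, -0.3915, 0.1492]
tool_rot: [[0.918, 0.396, -0.0], [0.396, -0.918, 0.0], [-0.0, -0.0, -1.0]]
ft_force: [0.1, 0.1, -2.2]
grip_width: 0.0209
gripper_force: 58.8
```

Run:
```python
from h import *
d=grab('scene'); cv2.imwrite('pics/lift.png',cv2.resize(d['img'][60:300,0:320],(800,600))[...,::-1])
s=env.observe(); print(s['position'],s['ft_force'],s['gripper_force'],s['wrist_torque'])
```

```text
[ 0.39557096 -0.39137764  0.14864764] [-0.09788366  0.06145946 -2.19545778] 58.79291653633118 [0.03830271 0.05501928 0.01074817]
```

View pics/lift.png

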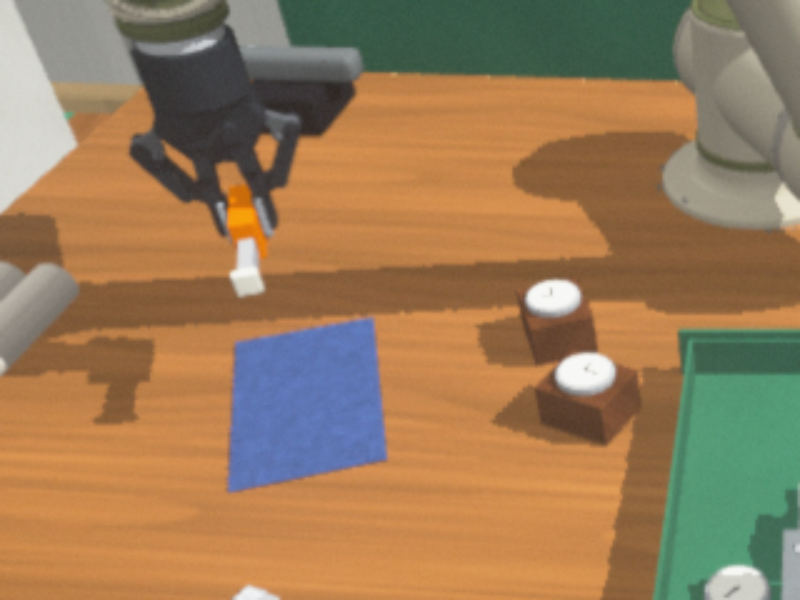

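The bar is gripped level, grip at crop (245,215) and white tip at (247,280), and the mat is clear. I'll measure the tip pose and the mat before carrying it over.

Run:
```python
from h import *
from meas import big,rect,px
d=load('scene');P=cloud(d);hsv=cv2.cvtColor(d['img'],cv2.COLOR_RGB2HSV);H,S,V=[hsv[...,i].astype(int) for i in range(3)]
m=big((H>100)&(H<130)&(S>90)&(abs(P[...,2])<.015)&(P[...,0]<.6)); print('mat',rect(ray(d,px(m),.004)[:,:2]))
r=np.zeros(H.shape,bool); r[145:185,80:120]=1
o=r&(H>12)&(H<24)&(S>200)&(P[...,2]>.12); w=r&(S<60)&(V>130)&(P[...,2]>.12)&(P[...,0]>.42)
for a in(o,w): print(a.sum(),P[a].mean(0),P[a].min(0),P[a].max(0),np.percentile(P[a][:,2],[10,50,90,97]))
```

```text
mat (array([ 436.4, -366.9]), 216.1, 126.4, 22.9)
142 [ 0.41937321 -0.37718425  0.17184163] [ 0.40062566 -0.3946212   0.14557629] [ 0.43077517 -0.36788133  0.18301892] [0.1570157  0.17428643 0.18070699 0.1819636 ]
203 [ 0.4645043  -0.36054263  0.16105367] [ 0.4235524  -0.38048695  0.14720862] [ 0.48564487 -0.34592799  0.16816803] [0.15163663 0.16354746 0.1663713  0.16702298]
```

Call:
{"method": "drive_tool", "body": {"series": [[[0.01,-0.02,0],1,0.01],[[0.024,-0.046,0],2,0.01],[[0.04,-0.075,0],3,0.01],[[0.056,-0.107,0],4.5,0.01],[[0.073,-0.14,0],6,0.01],[[0.091,-0.174,0],7.5,0.01],[[0.109,-0.208,0],9,0.01],[[0.127,-0.242,0],10.5,0.01],[[0.145,-0.276,0],12,0.01],[[0.162,-0.31,0],13.5,0.01],[[0.18,-0.344,0],15,0.01],[[0.196,-0.375,0],16,0.01],[[0.21,-0.402,0],17,0.01],[[0.223,-0.426,0],18,0.01],[[0.233,-0.446,0],18.5,0.01],[[0.2418,-0.4622,0],19,0.01],[[0.2418,-0.4622,0],19,0.01],[[0.2418,-0.4622,0],19,0.01]]}}

```text
time_s: 5.85
position: [0.4347, 0.1282, 0.1487]
tool_rot: [[0.997, 0.076, -0.002], [0.076, -0.997, -0.0], [-0.002, 0.0, -1.0]]
ft_force: [-0.5, -0.0, -0.8]
grip_width: 0.0211
gripper_force: 58.9
```

Call:
{"method": "drive_tool", "body": {"series": [[[0,-0.0005,0.025],0,0.01],[[0,-0.0005,0.05],0,0.01],[[0,-0.0005,0.075],0,0.01],[[0,-0.0005,0.1],0,0.01],[[0,-0.0005,0.118],0,0.01],[[0,-0.0005,0.128],0,0.01],[[0,-0.0005,0.128],0,0.01],[[0,-0.0005,0.128],0,0.01],[[0,-0.0005,0.128],0,0.01]]}}

```text
time_s: 6.75
position: [0.4356, 0.1287, 0.0221]
tool_rot: [[0.997, 0.075, 0.002], [0.075, -0.997, 0.0], [0.002, 0.0, -1.0]]
ft_force: [0.3, 0.4, -0.9]
grip_width: 0.0211
gripper_force: 58.9
```

Run:
```python
from h import *
d=grab('scene'); cv2.imwrite('pics/down.png',cv2.resize(d['img'][130:370,220:460],(600,600))[...,::-1])
d=grab('top'); cv2.imwrite('pics/downt.png',cv2.resize(d['img'][130:330,230:430],(600,600),interpolation=2)[...,::-1])
s=env.observe(); print(s['position'],s['ft_force'],s['time_s'])
```

```text
[0.43554403 0.12880782 0.02201755] [-0.85698616  0.26554873 -0.97616558] 6.85
```

View pics/down.png

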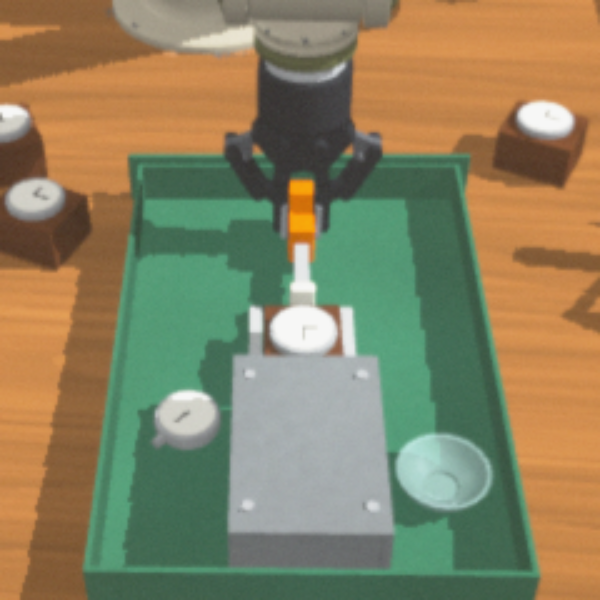

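View pics/downt.png

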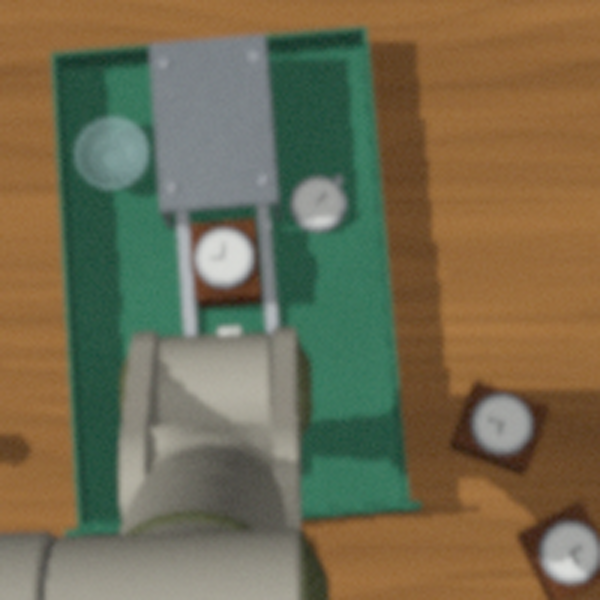

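The tip is centred between the rails and about 25 mm behind the carrier: tip at (303,293) in the scene crop and (230,330) in the top crop. I'm starting a slow push.

Call:
{"method": "drive_tool", "body": {"series": [[[0.004,0,0],0,0.01],[[0.008,0,0],0,0.01],[[0.012,0,0],0,0.01],[[0.015,0,0],0,0.01],[[0.017,0,0],0,0.01],[[0.0185,0,0],0,0.01],[[0.02,0,0],0,0.01],[[0.0215,0,0],0,0.01],[[0.023,0,0],0,0.01],[[0.0245,0,0],0,0.01],[[0.026,0,0],0,0.01],[[0.0275,0,0],0,0.01],[[0.029,0,0],0,0.01],[[0.0305,0,0],0,0.01],[[0.032,0,0],0,0.01],[[0.0335,0,0],0,0.01],[[0.035,0,0],0,0.01],[[0.0365,0,0],0,0.01],[[0.038,0,0],0,0.01],[[0.0395,0,0],0,0.01]], "newtons": 80}}

```text
time_s: 8.85
position: [0.4746, 0.1318, 0.0213]
tool_rot: [[0.997, 0.075, -0.0], [0.075, -0.997, 0.0], [-0.0, -0.0, -1.0]]
ft_force: [-1.9, -0.4, -2.1]
grip_width: 0.0207
gripper_force: 82.4
```

```bash
cat > chk.py <<'E'
from h import *
from meas import big,rect,px
d=grab('top');P=cloud(d);hsv=cv2.cvtColor(d['img'],cv2.COLOR_RGB2HSV);H,S,V=[hsv[...,i].astype(int) for i in range(3)]
n=(P[...,0]>.5)&(P[...,0]<.64)&(abs(P[...,1]-.14)<.035)
b=n&(H<20)&(S>70)&(V<140)&(P[...,2]>.035)&(P[...,2]<.056); q=ray(d,px(b),.048)
print('wood rear',np.percentile(q[:,0],[1,5]),rect(q[:,:2]))
s=env.observe(); print(s['position'],s['ft_force'],s['time_s'])
E
python3 chk.py
```

```text
wood rear [0.56982106 0.56996759] (array([601.2, 140.2]), 65.4, 54.5, 3.6)
[0.47492728 0.13179475 0.02132086] [-2.27896816  0.17579049 -3.04674864] 8.9
```

Call:
{"method": "drive_tool", "body": {"series": [[[0.001,0,0],0,0.01],[[0.0025,0,0],0,0.01],[[0.0045,0,0],0,0.01],[[0.0065,0,0],0,0.01],[[0.0085,0,0],0,0.01],[[0.0105,0,0],0,0.01],[[0.0125,0,0],0,0.01],[[0.0145,0,0],0,0.01],[[0.0165,0,0],0,0.01],[[0.0185,0,0],0,0.01],[[0.0205,0,0],0,0.01],[[0.0225,0,0],0,0.01],[[0.0245,0,0],0,0.01],[[0.026,0,0],0,0.01],[[0.0275,0,0],0,0.01],[[0.029,0,0],0,0.01],[[0.03,0,0],0,0.01],[[0.03,0,0],0,0.01]]}}

```text
time_s: 10.7
position: [0.5047, 0.134, 0.0213]
tool_rot: [[0.997, 0.075, 0.0], [0.075, -0.997, 0.0], [0.0, 0.0, -1.0]]
ft_force: [-0.5, 0.4, -2.5]
grip_width: 0.0206
gripper_force: 82.3
```

Call:
{"method": "drive_tool", "body": {"series": [[[0.001,0,0],0,0.01],[[0.002,0,0],0,0.01],[[0.003,0,0],0,0.01],[[0.004,0,0],0,0.01],[[0.005,0,0],0,0.01]]}}

```text
time_s: 11.2
position: [0.5095, 0.1344, 0.0213]
tool_rot: [[0.997, 0.075, -0.0], [0.075, -0.997, 0.0], [-0.0, -0.0, -1.0]]
ft_force: [-1.6, 0.1, -1.8]
grip_width: 0.0209
gripper_force: 82.4
```

Call:
{"method": "drive_tool", "body": {"series": [[[0.001,0,0],0,0.01],[[0.002,0,0],0,0.01],[[0.003,0,0],0,0.01],[[0.004,0,0],0,0.01]]}}

```text
time_s: 11.6
position: [0.5135, 0.1347, 0.0213]
tool_rot: [[0.997, 0.075, -0.0], [0.075, -0.997, 0.0], [-0.0, -0.0, -1.0]]
ft_force: [-2.4, 0.3, -0.6]
grip_width: 0.0206
gripper_force: 82.4
```

Call:
{"method": "drive_tool", "body": {"series": [[[0.001,0,0],0,0.01],[[0.002,0,0],0,0.01],[[0.003,0,0],0,0.01],[[0.004,0,0],0,0.01]]}}

```text
time_s: 12.0
position: [0.5175, 0.135, 0.0213]
tool_rot: [[0.997, 0.075, -0.0], [0.075, -0.997, 0.0], [-0.0, -0.0, -1.0]]
ft_force: [-2.6, -0.4, -1.2]
grip_width: 0.021
gripper_force: 82.4
```

Call:
{"method": "drive_tool", "body": {"series": [[[0.001,0,0],0,0.01],[[0.002,0,0],0,0.01],[[0.003,0,0],0,0.01],[[0.004,0,0],0,0.01]]}}

```text
time_s: 12.4
position: [0.5215, 0.1353, 0.0213]
tool_rot: [[0.997, 0.075, -0.0], [0.075, -0.997, 0.0], [-0.0, -0.0, -1.0]]
ft_force: [-2.4, 0.4, -1.4]
grip_width: 0.0206
gripper_force: 82.4
```

Call:
{"method": "drive_tool", "body": {"series": [[[0.001,0,0],0,0.01],[[0.002,0,0],0,0.01],[[0.003,0,0],0,0.01],[[0.004,0,0],0,0.01]]}}

```text
time_s: 12.8
position: [0.5255, 0.1356, 0.0213]
tool_rot: [[0.997, 0.075, -0.0], [0.075, -0.997, -0.0], [-0.0, 0.0, -1.0]]
ft_force: [-2.4, 0.2, -1.4]
grip_width: 0.0206
gripper_force: 82.4
```

Call:
{"method": "drive_tool", "body": {"series": [[[0.001,0,0],0,0.01],[[0.002,0,0],0,0.01],[[0.003,0,0],0,0.01],[[0.004,0,0],0,0.01],[[0.005,0,0],0,0.01]]}}

```text
time_s: 13.3
position: [0.5305, 0.136, 0.0213]
tool_rot: [[0.997, 0.075, 0.0], [0.075, -0.997, 0.0], [0.0, -0.0, -1.0]]
ft_force: [-2.6, -1.0, -1.2]
grip_width: 0.021
gripper_force: 82.4
```

Call:
{"method": "drive_tool", "body": {"series": [[[0.001,0,0],0,0.01],[[0.002,0,0],0,0.01],[[0.003,0,0],0,0.01],[[0.004,0,0],0,0.01],[[0.005,0,0],0,0.01]]}}

```text
time_s: 13.8
position: [0.5354, 0.1364, 0.0213]
tool_rot: [[0.997, 0.075, -0.0], [0.075, -0.997, 0.0], [-0.0, -0.0, -1.0]]
ft_force: [-2.8, -0.9, -0.7]
grip_width: 0.021
gripper_force: 82.4
```

Call:
{"method": "drive_tool", "body": {"series": [[[0.001,0,0],0,0.01],[[0.002,0,0],0,0.01],[[0.003,0,0],0,0.01],[[0.004,0,0],0,0.01],[[0.005,0,0],0,0.01]]}}

```text
time_s: 14.3
position: [0.5404, 0.1367, 0.0213]
tool_rot: [[0.997, 0.075, -0.0], [0.075, -0.997, 0.0], [0.0, -0.0, -1.0]]
ft_force: [-2.3, -0.3, -2.0]
grip_width: 0.0207
gripper_force: 82.4
```

Call:
{"method": "drive_tool", "body": {"series": [[[0.001,0,0],0,0.01],[[0.002,0,0],0,0.01],[[0.003,0,0],0,0.01],[[0.004,0,0],0,0.01],[[0.005,0,0],0,0.01]]}}

```text
time_s: 14.8
position: [0.5454, 0.1371, 0.0213]
tool_rot: [[0.997, 0.075, 0.0], [0.075, -0.997, -0.0], [0.0, 0.0, -1.0]]
ft_force: [-2.0, -0.6, -0.9]
grip_width: 0.0209
gripper_force: 82.4
```

Call:
{"method": "drive_tool", "body": {"series": [[[0.001,0,0],0,0.01],[[0.002,0,0],0,0.01],[[0.003,0,0],0,0.01],[[0.004,0,0],0,0.01],[[0.005,0,0],0,0.01]]}}

```text
time_s: 15.3
position: [0.5497, 0.1375, 0.0212]
tool_rot: [[0.997, 0.075, -0.002], [0.075, -0.997, -0.0], [-0.002, 0.0, -1.0]]
ft_force: [-6.9, -1.3, 1.7]
grip_width: 0.0208
gripper_force: 82.7
```

Buffer felt. I'll press slightly more to seat the carrier.

Call:
{"method": "drive_tool", "body": {"series": [[[0.0005,0,0],0,0.01],[[0.001,0,0],0,0.01],[[0.0015,0,0],0,0.01],[[0.0015,0,0],0,0.01]]}}

```text
time_s: 15.7
position: [0.5506, 0.1375, 0.0212]
tool_rot: [[0.997, 0.075, -0.003], [0.075, -0.997, -0.0], [-0.003, 0.0, -1.0]]
ft_force: [-8.9, -1.6, 2.7]
grip_width: 0.0209
gripper_force: 82.9
```

Call:
{"method": "drive_tool", "body": {"series": [[[-0.0005,0,0],0,0.01],[[-0.001,0,0],0,0.01],[[-0.0015,0,0],0,0.01],[[-0.002,0,0],0,0.01],[[-0.003,0,0],0,0.01],[[-0.004,0,0],0,0.01],[[-0.005,0,0],0,0.01],[[-0.006,0,0],0,0.01],[[-0.008,0,0],0,0.01],[[-0.012,0,0],0,0.01],[[-0.018,0,0],0,0.01],[[-0.026,0,0],0,0.01],[[-0.036,0,0],0,0.01],[[-0.048,0,0],0,0.01],[[-0.06,0,0],0,0.01],[[-0.072,0,0],0,0.01],[[-0.082,0,0],0,0.01],[[-0.088,0,0],0,0.01],[[-0.09,0,0],0,0.01],[[-0.09,0,0],0,0.01]]}}

```text
time_s: 17.7
position: [0.4622, 0.1309, 0.0214]
tool_rot: [[0.997, 0.075, 0.0], [0.075, -0.997, 0.0], [0.0, 0.0, -1.0]]
ft_force: [1.0, -0.4, -1.6]
grip_width: 0.0206
gripper_force: 82.4
```

Call:
{"method": "drive_tool", "body": {"series": [[[0,0,-0.015],0,0.01],[[0,0,-0.035],0,0.01],[[0,0,-0.06],0,0.01],[[0,0,-0.085],0,0.01],[[0,0,-0.105],0,0.01],[[0,0,-0.12],0,0.01],[[0,0,-0.13],0,0.01],[[0,0,-0.13],0,0.01],[[0,0,-0.13],0,0.01]]}}

```text
time_s: 18.6
position: [0.4619, 0.1308, 0.1507]
tool_rot: [[0.997, 0.075, -0.001], [0.075, -0.997, -0.0], [-0.001, -0.0, -1.0]]
ft_force: [-0.1, 1.2, -1.6]
grip_width: 0.0209
gripper_force: 82.4
```

Run:
```python
from h import *
d=grab('scene'); cv2.imwrite('pics/after.png',cv2.resize(d['img'][100:370,200:460],(600,600))[...,::-1])
s=env.observe(); p=s['position'];R=s['tool_rot']; print(p,s['ft_force'],s['time_s'])
t=np.array([.400,-.388,p[2]]); print('shift',np.array(R).T@(t-p),'yaw',np.degrees(np.arctan2(R[1][0],R[0][0])))
```

```text
[0.46176903 0.13082091 0.15052394] [-0.12806034 -0.10334902 -2.12854896] 18.65
shift [-1.00431493e-01  5.12741704e-01  1.17226586e-04] yaw 4.292838030579214
```

View pics/after.png

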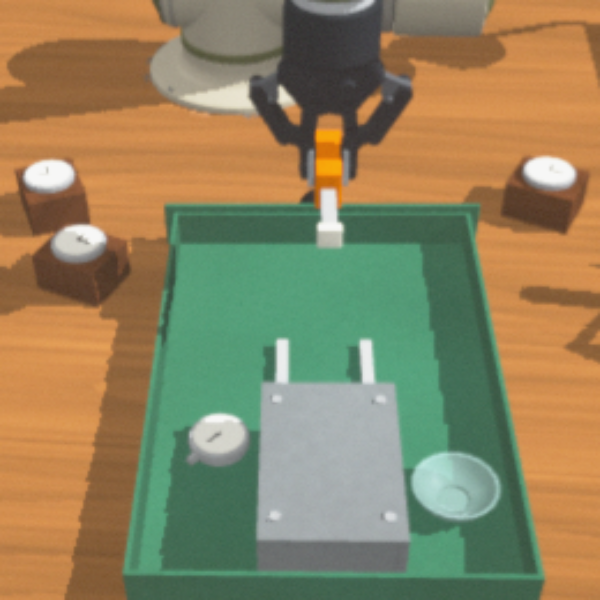

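The carrier is fully inside the hood (hood at (330,465)). The watch (218,440) and dish (455,487) have not moved. I'm carrying the bar back to the mat.

Call:
{"method": "drive_tool", "body": {"series": [[[-0.004,0.02,0],-1,0.01],[[-0.009,0.048,0],-2,0.01],[[-0.015,0.08,0],-3,0.01],[[-0.021,0.115,0],-4.5,0.01],[[-0.028,0.151,0],-6,0.01],[[-0.035,0.188,0],-7.5,0.01],[[-0.042,0.225,0],-9,0.01],[[-0.049,0.262,0],-10.5,0.01],[[-0.056,0.299,0],-12,0.01],[[-0.063,0.336,0],-13.5,0.01],[[-0.07,0.373,0],-15,0.01],[[-0.077,0.41,0],-16,0.01],[[-0.083,0.443,0],-17,0.01],[[-0.088,0.471,0],-18,0.01],[[-0.092,0.494,0],-18.5,0.01],[[-0.095,0.51,0],-19,0.01],[[-0.095,0.51,0],-19,0.01],[[-0.095,0.51,0],-19,0.01]]}}

```text
time_s: 20.45
position: [0.4054, -0.3842, 0.1507]
tool_rot: [[0.919, 0.395, -0.001], [0.395, -0.919, 0.001], [-0.0, -0.002, -1.0]]
ft_force: [-0.6, -0.4, -1.2]
grip_width: 0.0207
gripper_force: 82.4
```

Call:
{"method": "drive_tool", "body": {"series": [[[0,0,0.025],0,0.01],[[0,0,0.05],0,0.01],[[0,0,0.075],0,0.01],[[0,0,0.1],0,0.01],[[0,0,0.118],0,0.01],[[0,0,0.128],0,0.01],[[0,0,0.133],0,0.01],[[0,0,0.135],0,0.01],[[0,0,0.135],0,0.01],[[0,0,0.135],0,0.01]]}}

```text
time_s: 21.45
position: [0.4058, -0.385, 0.017]
tool_rot: [[0.918, 0.396, 0.001], [0.396, -0.918, -0.001], [0.0, 0.001, -1.0]]
ft_force: [0.6, -0.5, -1.0]
grip_width: 0.0208
gripper_force: 82.4
```

Call:
{"method": "drive_tool", "body": {"series": [[[0,0,0.001],0,0.01],[[0,0,0.002],0,0.01],[[0,0,0.003],0,0.01],[[0,0,0.004],0,0.01],[[0,0,0.005],0,0.01],[[0,0,0.005],0,0.01],[[0,0,0.005],0,0.01]]}}

```text
time_s: 22.15
position: [0.4055, -0.3848, 0.0113]
tool_rot: [[0.918, 0.395, -0.0], [0.395, -0.918, 0.0], [-0.0, -0.0, -1.0]]
ft_force: [-0.8, 0.5, -1.0]
grip_width: 0.0208
gripper_force: 82.4
```

Call:
{"method": "drive_tool", "body": {"series": [[[0,0,0.0005],0,0.01],[[0,0,0.001],0,0.01],[[0,0,0.0015],0,0.01],[[0,0,0.0015],0,0.01]]}}

```text
time_s: 22.55
position: [0.4055, -0.3848, 0.01]
tool_rot: [[0.918, 0.396, 0.0], [0.396, -0.918, -0.0], [-0.0, 0.0, -1.0]]
ft_force: [-1.2, 0.2, 1.8]
grip_width: 0.0208
gripper_force: 83.0
```

Call:
{"method": "drive_tool", "body": {"series": [[[0,0,0],0,0.024],[[0,0,0],0,0.03],[[0,0,0],0,0.045],[[0,0,0],0,0.06],[[0,0,0],0,0.08],[[0,0,0],0,0.085],[[0,0,0],0,0.085],[[0,0,-0.01],0,0.085],[[0,0,-0.03],0,0.085],[[0,0,-0.06],0,0.085],[[0,0,-0.09],0,0.085],[[0,0,-0.12],0,0.085],[[0,0,-0.15],0,0.085],[[0,0,-0.17],0,0.085],[[0,0,-0.18],0,0.085],[[0,0,-0.18],0,0.085],[[0,0,-0.18],0,0.085]], "newtons": 20}}

```text
time_s: 24.25
position: [0.4053, -0.3845, 0.189]
tool_rot: [[0.918, 0.395, -0.001], [0.395, -0.918, 0.001], [-0.0, -0.001, -1.0]]
ft_force: [0.2, 0.3, -0.5]
grip_width: 0.0854
gripper_force: 0.0
```

Run:
```python
from h import *
from meas import big,rect,px
d=grab('scene'); cv2.imwrite('pics/end.png',d['img'][...,::-1])
P=cloud(d);hsv=cv2.cvtColor(d['img'],cv2.COLOR_RGB2HSV);H,S,V=[hsv[...,i].astype(int) for i in range(3)]
o=np.zeros(H.shape,bool);o[150:260,80:165]=1
o&=(H>12)&(H<24)&(S>200)&(P[...,2]>.025); print(P[o].mean(0),np.percentile(P[o][:,2],[50,90,97]),rect(ray(d,px(o),.04)[:,:2]))
s=env.observe(); print(s['position'],s['ft_force'],s['time_s'])
```

```text
[ 0.42499132 -0.36958912  0.0491031 ] [0.03874414 0.04062151 0.04199221] (array([ 412.9, -377.3]), 86.7, 24.0, 23.0)
[ 0.40522393 -0.38439847  0.18865644] [-0.27804232  0.30063253 -0.51797187] 24.3
```

View pics/end.png

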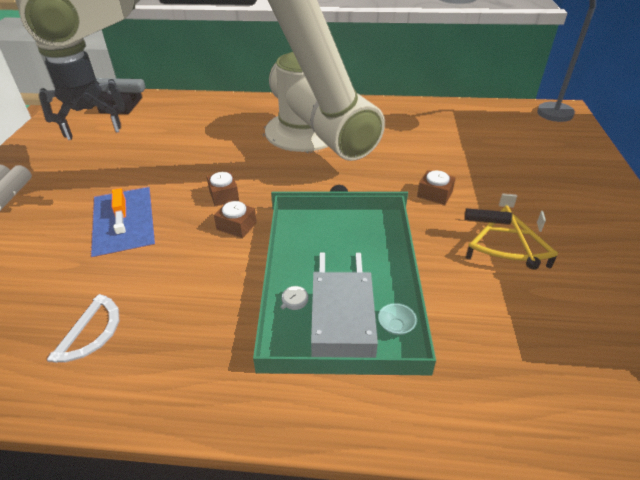

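The bar lies flat on the mat, grip at (118,200) and tip at (119,227). The gripper is clear and the other instruments are where they were. I'm handing the job in.

```bash
python3 -c "
from rig import env
print(env.close_job())"
```

```text
the job is handed in; nothing more can be done
None
```

I nudged the carrier up to the buffer, felt at about 9 N on the wrist, laid the bar back flat on its mat and let go, and handed the job in at about 24 s; no verdict came back, and the carrier's final contact inside the hood can't be seen.

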